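# Open a parts hopper by its lever and ease the lid shut

### The job

Show the stock in the taller of the two lidded parts hoppers: press its lever down with the fingertips until the lid stands wide open and keep it there for two seconds, then let the lever up slowly, keeping contact all the way (about three seconds or more), so that the lid comes down without slamming, and finish with it shut and the hand clear. Work the lid by the lever only, without touching either lid, leave the lower hopper shut, and do not move, lift or knock anything else on the bench.

Things in the scene. Friction and masses are not known exactly. Their poses are not given: they have to be found in the camera images.
- tall_hopper: the taller of two grey steel parts hoppers, bolted to the table: 170 (x) x 145 (y) x 150 mm high, its foot flange 190 x 185 mm. Origin: centre of its underside; its front looks along its own -x, z is up. A press lever runs along its right side (own -y, 92 mm from the centre) and stands out in front of it
- tall_lid (a joint): hinge of the taller hopper's lid, on its far (+x) rim: 0 shut, 1.24 rad wide open (against the stop). It always equals 3.1 times tall_lever, being linked to it
- tall_lever (a joint): press lever of the taller hopper: 0 up (at rest, lid shut), 0.40 rad fully down (stop). Pressing takes about 4 to 10 N at the pad; let go, it springs up and the lid slams
- tall_pad (a point): centre of the upper face of the taller hopper's lever pad, a black rubber plate 46 (along the lever) x 42 x 10 mm at the lever's front end. The pad is 150 mm in front (own -x) of the lever's pivot; its front end is tilted up 0.2 rad at rest and down 0.2 rad when fully pressed. From rest to fully down this point sinks 60 mm, nearly straight down (it stays within 5 mm of a vertical line). At rest it is 140 mm above the table and 72 mm in front of the hopper's front face
- tall_cover: aluminium lid of the taller hopper, 178 x 153 x 4 mm with a 14 mm front lip; origin on its hinge, x along the lid away from its free edge. Its free edge rises and swings away from the lever pad as it opens
- low_hopper: the lower of two grey steel parts hoppers, bolted to the table: 170 (x) x 145 (y) x 95 mm high, its foot flange 190 x 185 mm. Origin: centre of its underside; its front looks along its own -x, z is up. A press lever runs along its right side (own -y, 92 mm from the centre) and stands out in front of it
- low_lid (a joint): hinge of the lower hopper's lid, on its far (+x) rim: 0 shut, 1.24 rad wide open (against the stop). It always equals 3.1 times low_lever, being linked to it
- low_lever (a joint): press lever of the lower hopper: 0 up (at rest, lid shut), 0.40 rad fully down (stop). Pressing takes about 4 to 10 N at the pad; let go, it springs up and the lid slams
- low_pad (a point): centre of the upper face of the lower hopper's lever pad, a black rubber plate 46 (along the lever) x 42 x 10 mm at the lever's front end. The pad is 150 mm in front (own -x) of the lever's pivot; its front end is tilted up 0.2 rad at rest and down 0.2 rad when fully pressed. From rest to fully down this point sinks 60 mm, nearly straight down (it stays within 5 mm of a vertical line). At rest it is 105 mm above the table and 72 mm in front of the hopper's front face
- low_cover: aluminium lid of the lower hopper, 178 x 153 x 4 mm with a 14 mm front lip; origin on its hinge, x along the lid away from its free edge. Its free edge rises and swings away from the lever pad as it opens
- mug: white mug, 76 mm wide, 90 mm high; loose, origin at the centre of its underside
- jar: grey jar with a steel cap, 64 mm wide, 75 mm high; loose, origin at the centre of its underside
- tape: flat brown ring (tape roll core), 96 mm wide, 25 mm high; loose, origin at the centre of its underside
- bush: steel bush, 32 mm wide, 45 mm high, standing; loose, origin at the centre of its underside
- flask: red bottle, 70 mm wide, 180 mm high; loose, origin at the centre of its underside
- wrench: steel wrench lying flat; loose
- driver: screwdriver lying flat; loose
- drill: yellow and black cordless drill standing on its battery, 190 mm high; loose, origin at the centre of its underside

How it is judged:
By the outcome, as a careful person would: the job done as asked, in the order asked, and still so for the second after the job is handed in, with the robot touching nothing.
It also fails if it takes over 48 s, if anything falls off the work surface, if the arm or the gripper's body presses on something with over 40 N, if the wrist force passes 120 N, or if a joint passes its speed limit or range.

### The arm

A 6-joint arm with a two-finger parallel gripper is mounted at the origin on the work surface. World frame = base frame: x ahead of the robot, y to its left, z up, the work surface at z = 0. Lengths are in m, angles in rad, forces in N, time in s.
With the tool pointing down it reaches from about 0.4 to 0.825 m from the base axis. Payload 7 kg.
Tool frame: the origin (TCP) lies at the centre of the arm's flange, where the gripper is bolted on; the fingertips stand 178 mm ahead of it and the grasp point (between the pads) lies 159 mm ahead of it; z points along the fingers, y is the direction in which the jaws open and shut (so a half turn about z gives the same grasp; the last joint's range is limited). The gripper opens to 88 mm and grips with 3 to 60 N. Pads are 19 mm wide; open, the fingers measure 130 mm over their backs; the gripper's body (78 mm by 193 mm) begins 47 mm behind the grasp point.
Start: joints at [1.597, 0.359, 0.012, 0, -1.224, -0.288], TCP at [0.175, 0.652, 0.405] pointing down, gripper open.
Joint ranges: [-3.07, 3.07], [-1.43, 2.12], [-1.02, 1.25], [-3.03, 1.67], [-3.05, -0], [-3.03, 3.03]. Speed limits (rad/s): [2.39, 2.39, 3.01, 3.14, 3.14, 3.14].

### API

Orientations are given as [roll, pitch, yaw] about the fixed x, y, z axes, in that order (R = Rz(yaw) Ry(pitch) Rx(roll)).
In Python, from station import * gives the robot as it stands.
- The arm moves only by the tool send_rows, never from a script. Its argument "motion" is a list of rows, each an object with "offset": the shift along the tool's x, y, z in cm, a list of three; "turn": the turn about the tool's z in degrees. In form: [{"offset": [x, y, z], "turn": turn}, ...]. A call has 1 to 8 rows; each row is the pose to reach, as a shift and turn from the pose commanded when the call began, along the tool's axes at that moment; what a row does not reach only later rows make up. A row lasts 1/10 s, in which the tool goes at most 50 mm and 8.59 degrees, less where a joint would pass 70% of its speed; a pose out of reach is approached as far as the arm can. A call with a gripper value outside its range is refused whole. "hand" is the opening, from -1 (shut) to 1 (fully open), set as the call begins (left out, the last holds). The fingers move at their own pace and stop on an object; "squeeze" is the grip in N (left out, the last holds). Time passes only in rows, so rows that repeat a pose let the fingers close. It gives the time, the measured TCP pose, the force and the opening at its end, in the units of the state.
- get_state(): the state, without advancing time (a new reading comes with each control period).
- grab_frame(name): name is "scene" or "side" or "wrist"; returns a dict with "frame" (384x512x3 uint8, blue, green, red), "range_z" (384x512 float32, m along the optical axis (not along the pixel's ray), 0 where there is no reading), "vertical_fov" (degrees; the focal length in pixels is half the picture's height over the tangent of half this angle, whatever the lens; pixels are square), "cx", "cy" (the principal point, pixels), "cam_to_world" (4x4, takes a point from camera to world coordinates). Camera axes: x right, y up, looking along -z (the intrinsics and any distortion apply to the point x, -y, -z); pixel columns grow to the right and rows downward; lengths in m; the calibration is good to about 2 mm. A picture is of the moment at which its call begins.
- job_done(): hands the job in, once; it reports no verdict.
The state is a dict: "t": time; "q": joint angles; "qd": joint speeds; "joint_efforts": joint torques, N m; "eef_pos": TCP position; "ee_rot": TCP orientation; "force": force on the tool from outside, world axes, zero at the start; "moment": the same for the moment, N m; "width": finger opening in m.
Only numpy, scipy, OpenCV 4.12 (cv2) and the standard library are available. Lean on these libraries where they do the work, as an engineer would, in place of code of your own. Each camera call takes 0.05 s, during which the arm holds its last target. There are 200 camera calls.

## Working session

There is one attempt and no reset: what is moved stays moved. The work goes in short steps, Python scripts to look and compute and a tool call to move; the robot and the scene stay as the last step left them, time stands still between calls to the robot, and variables do not carry over. Pictures are saved under pics/ and viewed, about 8 in all and at most 12, crops included, and the job is handed in when it is done.

Besides the shell and the picture viewer there is one more tool, called after "Emit:" as name(argument=value, ...), one argument or row to a line, values as JSON. send_rows: Moves the arm, as the interface text tells. Its arguments: {"type":"object","properties":{"motion":{"type":"array"},"hand":{"type":"number"},"squeeze":{"type":"number"}},"required":["motion"]}

```bash
mkdir -p pics; cat > h.py <<'E'
from station import *
import numpy as np, cv2
def grab(n):
    f=grab_frame(n); np.savez(f'pics/{n}.npz',**{k:np.asarray(v) for k,v in f.items()}); return f
def cloud(f):
    im=np.asarray(f['frame']);h,w=im.shape[:2]
    fl=h/2/np.tan(np.radians(float(f['vertical_fov']))/2)
    z=np.asarray(f['range_z']); v,u=np.mgrid[:h,:w]
    p=np.stack([(u-f['cx'])/fl*z,-(v-f['cy'])/fl*z,-z,np.ones_like(z)],-1)
    return (p@np.asarray(f['cam_to_world']).T)[...,:3]
E
python3 - <<'E'
from h import *
s=get_state();print(s)
for n in('scene','side'):
    f=grab(n);print(n,{k:v for k,v in f.items() if k not in('frame','range_z')})
    cv2.imwrite(f'pics/{n}0.png',cv2.resize(f['frame'],None,fx=1.5,fy=1.5))
E
```

```text
{'t': 0.0, 'q': array([ 1.59709181e+00,  3.59408609e-01,  1.10306701e-02, -3.52948940e-04,
       -1.22408655e+00, -2.88104622e-01]), 'qd': array([ 0.00022796,  0.00135216, -0.00063234,  0.00086387,  0.00020047,
        0.00126544]), 'joint_efforts': array([-5.05669523e-04, -5.82726645e+01,  2.93059945e+01,  6.99714527e+00,
        6.96104922e-03, -1.46141033e-04]), 'eef_pos': array([0.17465641, 0.65180648, 0.40369561]), 'ee_rot': array([ 3.13989897e+00, -1.55915016e-04, -2.61929222e-01]), 'force': array([-0.04785372,  0.42421647, -0.33821106]), 'moment': array([ 0.03053473, -0.03473775,  0.03964506]), 'width': 0.08778850587447629}
scene {'vertical_fov': 54.917431681249845, 'cx': 254.36956464538352, 'cy': 186.95784543358286, 'cam_to_world': array([[ 0.7438827 , -0.35616858,  0.56549313,  1.17527764],
       [ 0.66827953,  0.40453331, -0.62430383, -0.66905617],
       [-0.00640339,  0.8423163 ,  0.5389455 ,  0.69208068],
       [ 0.        ,  0.        ,  0.        ,  1.        ]])}
side {'vertical_fov': 56.2126614085298, 'cx': 253.91503038870047, 'cy': 193.33128120414622, 'cam_to_world': array([[-0.99730408,  0.04080751, -0.06098619,  0.47069364],
       [-0.07138463, -0.73201564,  0.6775377 ,  0.91280758],
       [-0.01699422,  0.68006459,  0.73295521,  1.08186911],
       [ 0.        ,  0.        ,  0.        ,  1.        ]])}
```

View pics/scene0.png

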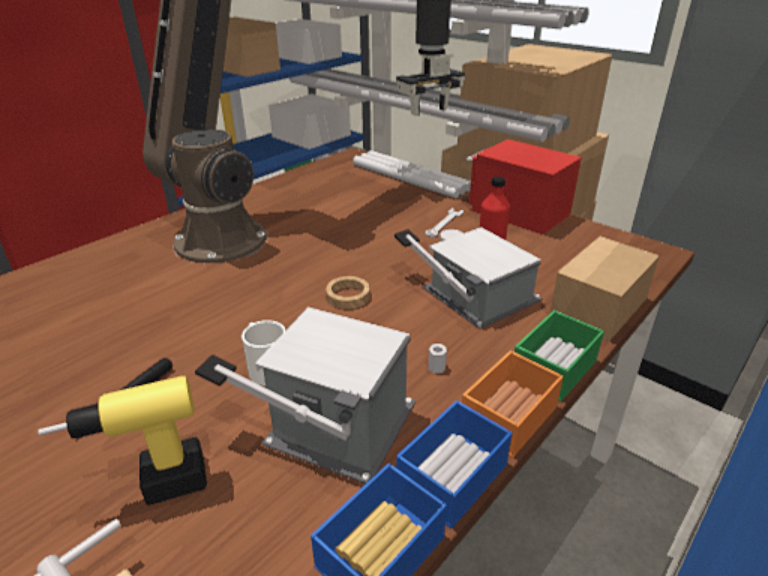

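View pics/side0.png

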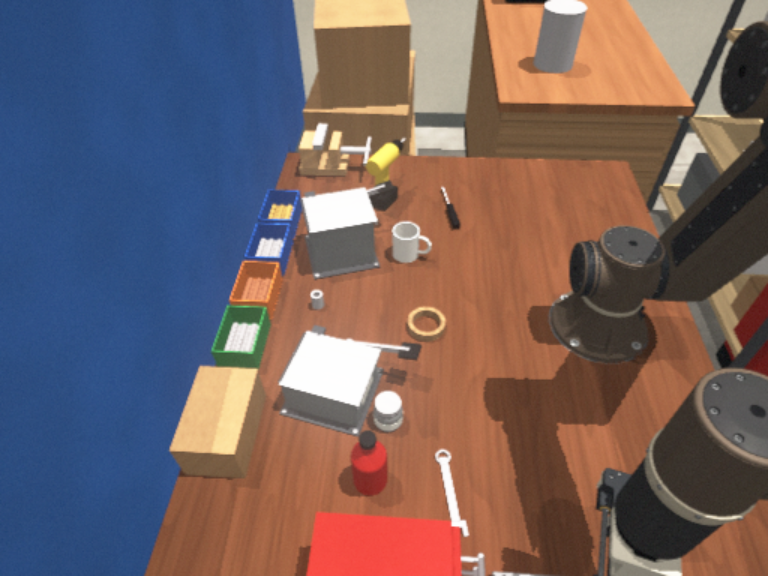

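Scene view: the tall hopper is the nearer one, lid centre about (340,350), pad about (216,369). The drill stands at (165,430), and the mug is behind at (265,345). The low hopper is further back at (485,270). Next I measure the pad, lid and neighbours.

```bash
python3 - <<'E'
from h import *
f=np.load('pics/scene.npz'); P=cloud(f); im=f['frame']
g=im.max(2)
def comp(m,seed,n):
    _,L=cv2.connectedComponents(m.astype(np.uint8)); k=L[seed[1],seed[0]]
    M=(L==k); pts=P[M]; pts=pts[f['range_z'][M]>0]
    print(n,k,M.sum(),'med',np.median(pts,0).round(4),'min',np.percentile(pts,3,0).round(3),'max',np.percentile(pts,97,0).round(3)); return M
M=comp(g<60,(144,246),'pad')
print(cv2.minAreaRect(P[M][:,:2].astype(np.float32)))
p=P[M]; A=np.c_[p[:,:2],np.ones(len(p))]; print('plane',np.linalg.lstsq(A,p[:,2],rcond=None)[0])
Z=P[...,2]; 
for n,(x0,y0,x1,y1),zl in(('tall',(175,200,275,260),(.135,.17)),('low',(285,150,365,200),(.085,.115))):
    m=np.zeros(g.shape,bool); m[y0:y1,x0:x1]=1; m&=(Z>zl[0])&(Z<zl[1])&(g>140)
    _,L,S,_=cv2.connectedComponentsWithStats(m.astype(np.uint8)); m=L==1+S[1:,4].argmax()
    print(n,m.sum(),np.median(P[m],0),cv2.minAreaRect(P[m][:,:2].astype(np.float32)))
hsv=cv2.cvtColor(im,cv2.COLOR_BGR2HSV)
m=(abs(hsv[...,0].astype(int)-27)<5)&(hsv[...,1]>150)&(g>80); comp(m,(108,267),'drill')
# everything tall within 0.2 of pad
c=np.median(P[M],0); d=np.hypot(P[...,0]-c[0],P[...,1]-c[1])
for a,b in((.02,.05),(.05,.09),(.09,.11),(.11,.15),(.15,.25)):
    m=(d<.22)&(Z>a)&(Z<b); q=P[m][:,:2]-c[:2]
    H,_=np.unique((q/.03).round().astype(int)*3,axis=0,return_counts=True); print(a,b,H.tolist())
v=im[200:330,20:290]; cv2.imwrite('pics/crop.png',cv2.resize(v,None,fx=2.9,fy=2.9))
f=np.load('pics/side.npz'); P=cloud(f); im=f['frame'];
for uv in((268,165),(280,165),(305,140),(270,162),(302,143),(255,122),(245,110)): print(uv,P[uv[1],uv[0]].round(3),im[uv[1],uv[0]])
E
```

```text
pad 0 186907 med [0.5579 0.1555 0.0028] min [-0.945 -0.59  -0.749] max [1.165 2.077 0.438]
((-0.3476916551589966, 0.7115138173103333), (2.8149514198303223, 3.1264665126800537), 89.4510498046875)
plane [-0.15036262 -0.08660324  0.06042871]
tall 3459 [ 0.69150307 -0.24270998  0.15897385] ((0.6861803531646729, -0.2365475296974182), (0.1820404976606369, 0.15547972917556763), 17.816564559936523)
low 1405 [0.65197893 0.23404709 0.10486281] ((0.6460407376289368, 0.2384227067232132), (0.15826457738876343, 0.18632055819034576), 77.00221252441406)
drill 0 195494 med [0.5404 0.148  0.0032] min [-0.931 -0.587 -0.749] max [1.159 2.076 0.45 ]
0.02 0.05 [[-18, -15], [-18, -12], [-15, -18], [-15, -15], [-15, -12], [-15, -9], [-12, -18], [-12, -15], [-12, -9], [-12, -6], [-9, -15], [-9, -12], [-9, -9], [0, 3], [3, 3], [6, 3], [9, 0], [9, 3], [12, 0], [15, 0], [15, 3], [15, 6], [18, 3], [18, 6], [18, 9], [18, 12]]
0.05 0.09 [[-6, 3], [-6, 12], [-6, 15], [-6, 18], [-3, 0], [-3, 3], [-3, 12], [-3, 15], [-3, 18], [0, 0], [0, 3], [3, 0], [3, 3], [6, 0], [6, 3], [9, -3], [9, 0], [9, 3], [12, -3], [12, 0], 
[... 265 characters left out ...]
 [3, 15], [3, 18], [6, 0], [6, 3], [6, 6], [6, 9], [6, 12], [6, 15], [6, 18], [9, 0], [9, 3], [9, 6], [9, 9], [9, 12], [9, 15], [9, 18], [12, -3], [12, 0], [12, 3], [12, 6], [12, 9], [12, 12], [12, 15], [15, -3], [15, 0], [15, 3], [15, 6], [15, 9], [15, 12], [15, 15], [18, 3], [18, 6], [18, 9], [18, 12], [18, 15]]
0.11 0.15 [[-12, 3], [-9, 3], [-9, 6]]
0.15 0.25 []
(268, 165) [ 0.509 -0.2    0.057] [152 161 165]
(280, 165) [ 0.458 -0.264  0.001] [ 72 101 164]
(305, 140) [ 0.343 -0.446 -0.001] [ 68  97 159]
(270, 162) [ 0.5   -0.192  0.081] [152 161 167]
(302, 143) [ 0.361 -0.387  0.028] [51 51 56]
(255, 122) [ 0.575 -0.38   0.142] [108 110 118]
(245, 110) [ 0.623 -0.444  0.159] [ 66 138 163]
```

View pics/crop.png

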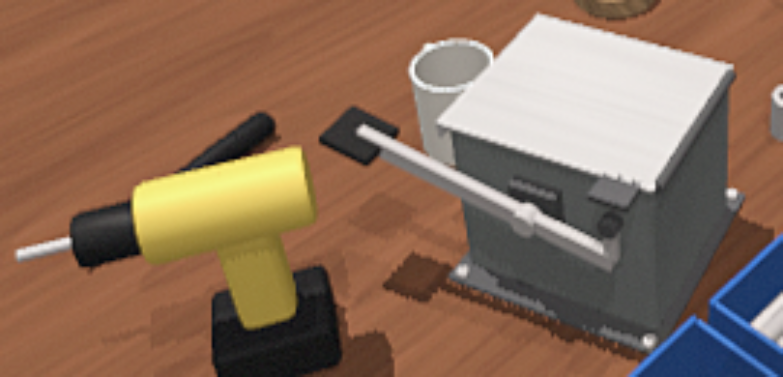

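The crop shows the pad at about (143,246) in the full frame and the drill to its front left. The body's yaw is about 17.8°. I now refine the pad position and check the drill clearance.

```bash
cat >> h.py <<'E'
from scipy.spatial.transform import Rotation as Ro
def plan(target,yaw):
    s=get_state(); R=Ro.from_euler('xyz',s['ee_rot']).as_matrix()
    d=R.T@(np.asarray(target)-s['eef_pos'])*100
    dy=np.degrees((yaw-s['ee_rot'][2]+np.pi)%(2*np.pi)-np.pi)
    print('offset cm',d.round(2),'turn',round(-dy,1),'at',s['eef_pos'].round(4),s['ee_rot'].round(3))
E
python3 - <<'E'
from h import *
yaw=np.radians(17.8)
for n in('scene','side'):
    f=np.load(f'pics/{n}.npz'); P=cloud(f); im=f['frame'];g=im.max(2).astype(int);sat=g-im.min(2)
    d=np.hypot(P[...,0]-.565,P[...,1]+.372)
    m=(d<.05)&(P[...,2]>.12)&(P[...,2]<.16)&(g<100)&(sat<25)
    p=P[m]; print(n,'pad',len(p),p.mean(0).round(4),p.min(0).round(3),p.max(0).round(3))
    if len(p)>5: print(cv2.minAreaRect(p[:,:2].astype(np.float32)))
    lid=(np.hypot(P[...,0]-.686,P[...,1]+.2365)<.14)&(P[...,2]>.148)&(P[...,2]<.168)&(g>140)&(sat<30)
    print('lid',lid.sum(),P[lid].mean(0).round(4),cv2.minAreaRect(P[lid][:,:2].astype(np.float32)))
    hsv=cv2.cvtColor(im,cv2.COLOR_BGR2HSV)
    q=P[(d<.35)&(P[...,2]>.06)&(((sat>80)&(hsv[...,0]>20)&(hsv[...,0]<35))|(g<70))]
    q=q[np.hypot(q[:,0]-.565,q[:,1]+.372)>.06]
    r=(q[:,:2]-[.565,-.372])@np.array([[np.cos(yaw),-np.sin(yaw)],[np.sin(yaw),np.cos(yaw)]])
    for a,b in((.06,.13),(.13,.25)):
        k=(q[:,2]>a)&(q[:,2]<=b)&(r[:,0]<.05)
        if k.sum(): print('drill own-frame rel pad',a,k.sum(),r[k].min(0).round(3),r[k].max(0).round(3),'nearest',r[k][np.argmin(np.hypot(*r[k].T))].round(3),'top',q[k][:,2].max())
E
```

```text
scene pad 257 [ 0.5722 -0.3761  0.1394] [ 0.548 -0.397  0.124] [ 0.596 -0.349  0.146]
((0.5715876817703247, -0.37304532527923584), (0.044092606753110886, 0.039874427020549774), 15.951815605163574)
lid 3544 [ 0.6908 -0.2422  0.1589] ((0.686042845249176, -0.2367774099111557), (0.18182727694511414, 0.15659259259700775), 17.57099151611328)
drill own-frame rel pad 0.06 499 [-0.021 -0.131] [ 0.011 -0.094] nearest [ 0.002 -0.094] top 0.12997920561539855
drill own-frame rel pad 0.13 2043 [-0.081 -0.19 ] [ 0.04  -0.069] nearest [ 0.004 -0.07 ] top 0.18594914996018552
side pad 51 [ 0.5651 -0.3608  0.1391] [ 0.547 -0.387  0.127] [ 0.586 -0.343  0.147]
((0.5696571469306946, -0.3647240102291107), (0.04337178170681, 0.037615276873111725), 23.270008087158203)
lid 1052 [ 0.6875 -0.2324  0.1586] ((0.6882997155189514, -0.24052569270133972), (0.18014194071292877, 0.16819451749324799), 16.843717575073242)
drill own-frame rel pad 0.06 54 [-0.03  -0.106] [ 0.007 -0.083] nearest [-0.006 -0.083] top 0.12946461641631057
drill own-frame rel pad 0.13 283 [-0.091 -0.172] [ 0.038 -0.057] nearest [ 0.018 -0.057] top 0.1867352775306098
```

The drill's head is only about 6 cm beside the pad, and the gripper body is wide. I'll therefore press with one finger of the open gripper, body pointing forward away from the hopper (yaw about −72.5°). That should clear both the drill and the lid by about 2 cm.

Emit:
send_rows(
  motion=[
    {"offset": [27,18.7,-1.5],"turn": 40},
    {"offset": [27,18.7,-1.5],"turn": 40},
    {"offset": [27,18.7,-1.5],"turn": 40},
    {"offset": [27,18.7,-1.5],"turn": 40},
    {"offset": [27,18.7,-1.5],"turn": 40},
    {"offset": [27,18.7,-1.5],"turn": 40},
    {"offset": [27,18.7,-1.5],"turn": 40},
    {"offset": [27,18.7,-1.5],"turn": 40},
  ],
  hand=1,
)

```text
t: 0.9
eef_pos: [0.3888, 0.3986, 0.4199]
ee_rot: [3.141, -0.0, -0.964]
force: [0.1, 0.6, 0.3]
width: 0.0877
```

```bash
python3 - <<'E'
from h import *
y=np.radians(-72.5)
plan((.58,.1,.42),y); plan((.517,-.384,.42),y)
E
```

```text
offset cm [35.43  1.34 -0.  ] turn 17.3 at [0.3888 0.3986 0.4199] [ 3.141 -0.    -0.964]
offset cm [7.158e+01 3.414e+01 1.000e-02] turn 17.3 at [0.3888 0.3986 0.4199] [ 3.141 -0.    -0.964]
```

Emit:
send_rows(
  motion=[
    {"offset": [35.4,1.3,0],"turn": 17.3},
    {"offset": [35.4,1.3,0],"turn": 17.3},
    {"offset": [35.4,1.3,0],"turn": 17.3},
    {"offset": [35.4,1.3,0],"turn": 17.3},
    {"offset": [35.4,1.3,0],"turn": 17.3},
    {"offset": [35.4,1.3,0],"turn": 17.3},
    {"offset": [35.4,1.3,0],"turn": 17.3},
    {"offset": [35.4,1.3,0],"turn": 17.3},
  ],
)

```text
t: 1.7
eef_pos: [0.5814, 0.1005, 0.4188]
ee_rot: [3.14, -0.001, -1.266]
force: [0.1, -0.4, -0.9]
width: 0.0877
```

```bash
python3 - <<'E'
from h import *
plan((.517,-.384,.42),np.radians(-72.5))
E
```

```text
offset cm [44.29 20.68 -0.06] turn -0.0 at [0.5814 0.1005 0.4188] [ 3.140e+00 -1.000e-03 -1.266e+00]
```

Emit:
send_rows(
  motion=[
    {"offset": [44.3,20.7,0],"turn": 0},
    {"offset": [44.3,20.7,0],"turn": 0},
    {"offset": [44.3,20.7,0],"turn": 0},
    {"offset": [44.3,20.7,0],"turn": 0},
    {"offset": [44.3,20.7,0],"turn": 0},
    {"offset": [44.3,20.7,0],"turn": 0},
    {"offset": [44.3,20.7,0],"turn": 0},
    {"offset": [44.3,20.7,0],"turn": 0},
  ],
)

```text
t: 2.5
eef_pos: [0.5282, -0.2938, 0.4195]
ee_rot: [-3.142, 0.0, -1.261]
force: [2.3, 0.3, 0.1]
width: 0.0878
```

```bash
python3 - <<'E'
from h import *
plan((.517,-.384,.36),np.radians(-72.5))
E
```

```text
offset cm [8.25 3.81 5.95] turn 0.2 at [ 0.5282 -0.2938  0.4195] [-3.142  0.    -1.261]
```

Emit:
send_rows(
  motion=[
    {"offset": [8.2,3.8,0],"turn": 0},
    {"offset": [8.2,3.8,0],"turn": 0},
    {"offset": [8.2,3.8,3],"turn": 0},
    {"offset": [8.2,3.8,6],"turn": 0},
    {"offset": [8.2,3.8,6],"turn": 0},
  ],
)

```text
t: 3.0
eef_pos: [0.5161, -0.3814, 0.3547]
ee_rot: [3.136, 0.006, -1.263]
force: [-0.6, 0.5, -1.4]
width: 0.0875
```

```bash
python3 - <<'E'
from h import *
plan((.517,-.384,.335),np.radians(-72.5))
f=grab('scene'); w=grab('wrist')
a=cv2.resize(f['frame'][150:340,20:290],(568,400)); b=cv2.resize(w['frame'],(533,400))
cv2.imwrite('pics/s1.png',a); cv2.imwrite('pics/w1.png',b)
E
```

```text
offset cm [ 0.28 -0.02  1.97] turn 0.1 at [ 0.5161 -0.3814  0.3547] [ 3.136  0.006 -1.263]
```

View pics/s1.png

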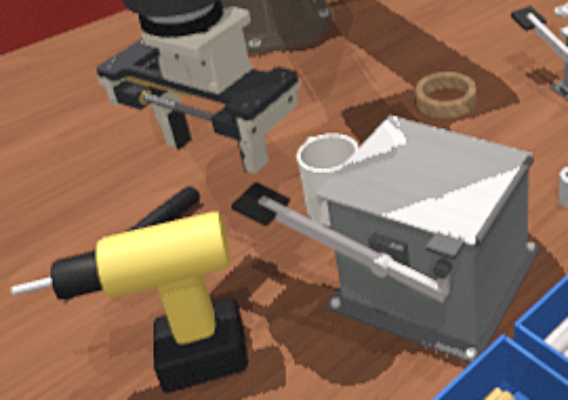

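View pics/w1.png

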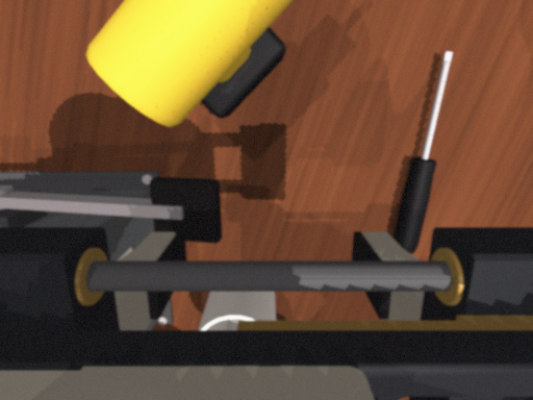

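The scene crop shows the finger above the pad, with the drill clear of the gripper body. I check the fingertip's position from the depth.

```bash
python3 - <<'E'
from h import *
s=get_state();c=np.array([.570,-.371]);y=np.radians(17.5)
M=np.array([[np.cos(y),-np.sin(y)],[np.sin(y),np.cos(y)]])
for n in('scene','wrist'):
    P=cloud(np.load(f'pics/{n}.npz'));r=(P[...,:2]-c)@M
    m=(abs(r[...,0]+.05)<.12)&(abs(r[...,1])<.05)&(P[...,2]>.165)&(P[...,2]<.2)
    for k,nm in((r[...,0]>-.054,'near'),(r[...,0]<-.054,'far')):
        q=m&k
        if q.sum(): print(n,nm,q.sum(),r[q].min(0).round(3),r[q].max(0).round(3),'zmin',P[q][:,2].min().round(3))
    g=(np.hypot(r[...,0],r[...,1])<.04)&(P[...,2]>.12)&(P[...,2]<.155); 
    if g.sum(): print(n,'pad',g.sum(),r[g].min(0).round(3),r[g].max(0).round(3))
    b=(P[...,2]>.22)&(P[...,2]<.30)&(abs(r[...,0]+.05)<.2)&(abs(r[...,1])<.12)
    if b.sum(): print(n,'body',np.percentile(r[b],[1,99],axis=0).round(3))
print(s['eef_pos'])
E
```

```text
scene near 86 [-0.014 -0.004] [0.005 0.021] zmin 0.176
scene far 100 [-0.117 -0.005] [-0.098  0.018] zmin 0.177
scene pad 391 [-0.022 -0.022] [0.04  0.021]
scene body [[-0.149 -0.032]
 [ 0.041  0.043]]
wrist near 667 [-0.012 -0.006] [0.005 0.012] zmin 0.179
wrist far 651 [-0.115 -0.006] [-0.099  0.012] zmin 0.18
wrist pad 4209 [-0.024 -0.023] [0.04  0.019]
wrist body [[-0.117 -0.034]
 [ 0.009  0.01 ]]
[ 0.51764683 -0.3819185   0.35973697]
```

Emit:
send_rows(
  motion=[
    {"offset": [0.2,0,1],"turn": 0},
    {"offset": [0.2,0,2],"turn": 0},
    {"offset": [0.2,0,2.8],"turn": 0},
    {"offset": [0.2,0,3.2],"turn": 0},
    {"offset": [0.2,0,3.6],"turn": 0},
    {"offset": [0.2,0,4.0],"turn": 0},
    {"offset": [0.2,0,4.4],"turn": 0},
    {"offset": [0.2,0,4.8],"turn": 0},
  ],
)

```text
t: 3.9
eef_pos: [0.5171, -0.3846, 0.3132]
ee_rot: [3.141, -0.001, -1.261]
force: [-7.8, 1.0, 12.3]
width: 0.0878
```

Emit:
send_rows(
  motion=[
    {"offset": [0,0,0.6],"turn": 0},
    {"offset": [0,0,1.2],"turn": 0},
    {"offset": [0,0,1.8],"turn": 0},
    {"offset": [0,0,2.4],"turn": 0},
    {"offset": [0,0,3.0],"turn": 0},
    {"offset": [0,0,3.6],"turn": 0},
    {"offset": [0,0,4.2],"turn": 0},
    {"offset": [0,0,4.5],"turn": 0},
  ],
)

```text
t: 4.7
eef_pos: [0.5169, -0.3848, 0.267]
ee_rot: [3.14, -0.0, -1.262]
force: [-5.8, -1.3, 6.7]
width: 0.0874
```

```bash
python3 - <<'E'
from h import *
f=grab('scene'); cv2.imwrite('pics/s2.png',cv2.resize(f['frame'][110:340,20:310],None,fx=2,fy=2)); s=get_state(); print(s['force'],s['eef_pos'])
E
```

```text
[-2.72790928 -1.86455145  4.12646723] [ 0.51692595 -0.38472222  0.26652987]
```

View pics/s2.png

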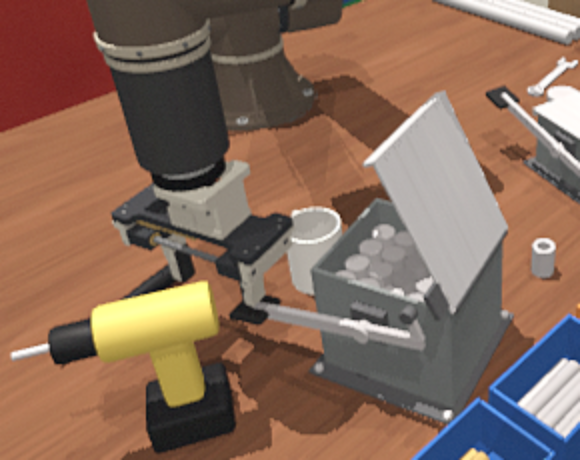

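The lid is most of the way open, the fingertip is on the pad, and the body is clear of drill and mug. I press on to the stop.

Emit:
send_rows(
  motion=[
    {"offset": [0,0,0.3],"turn": 0},
    {"offset": [0,0,0.6],"turn": 0},
    {"offset": [0,0,0.8],"turn": 0},
    {"offset": [0,0,0.8],"turn": 0},
  ],
)

```text
t: 5.15
eef_pos: [0.5174, -0.3846, 0.261]
ee_rot: [-3.141, -0.001, -1.261]
force: [-8.3, 1.6, 16.3]
width: 0.0877
```

Emit:
send_rows(
  motion=[
    {"offset": [0,0,0.2],"turn": 0},
    {"offset": [0,0,0.2],"turn": 0},
  ],
)

```text
t: 5.35
eef_pos: [0.5174, -0.3847, 0.2607]
ee_rot: [-3.141, -0.002, -1.26]
force: [-12.0, 5.1, 26.5]
width: 0.0874
```

```bash
cat >> h.py <<'E'
def lid():
    f=grab('scene');P=cloud(f);im=f['frame'];g=im.max(2).astype(int)
    y=np.radians(17.5);c=np.array([.691,-.236]);M=np.array([[np.cos(y),-np.sin(y)],[np.sin(y),np.cos(y)]])
    r=(P[...,:2]-c)@M
    m=(abs(r[...,0])<.13)&(abs(r[...,1])<.07)&(P[...,2]>.175)&(P[...,2]<.31)
    if m.sum()<50: return print('no open lid',m.sum())
    q=np.c_[r[m][:,0],P[m][:,2]];q=q[q[:,0]>-.1]
    vx,vz,_,_=cv2.fitLine(q.astype(np.float32),cv2.DIST_HUBER,0,.01,.01).ravel()
    print('lid deg',np.degrees(np.arctan2(abs(vz),abs(vx))).round(1),'zmax',np.percentile(q[:,1],99).round(3),len(q))
E
python3 - <<'E'
from h import *
lid(); s=get_state(); print(s['t'],s['force'],s['eef_pos'])
E
```

```text
lid deg 71.0 zmax 0.309 2449
5.4 [-12.06463522   5.31616355  27.19840909] [ 0.51737432 -0.38463038  0.26068463]
```

The lid is at 71° (1.24 rad) and the stop force is clear. I ease off slightly and hold for more than 2 s.

Emit:
send_rows(
  motion=[
    {"offset": [0,0,-0.1]},
    {"offset": [0,0,-0.1]},
    {"offset": [0,0,-0.1]},
    {"offset": [0,0,-0.1]},
    {"offset": [0,0,-0.1]},
    {"offset": [0,0,-0.1]},
    {"offset": [0,0,-0.1]},
    {"offset": [0,0,-0.1]},
  ],
)

```text
validation failed for argument at $.mo...
```

Emit:
send_rows(
  motion=[
    {"offset": [0,0,0]},
    {"offset": [0,0,0]},
    {"offset": [0,0,0]},
    {"offset": [0,0,0]},
    {"offset": [0,0,0]},
    {"offset": [0,0,0]},
    {"offset": [0,0,0]},
    {"offset": [0,0,0]},
  ],
)

```text
validation failed for argument at $.mo...
```

Emit:
send_rows(
  motion=[
    {"offset": [0,0,0]},
    {"offset": [0,0,0]},
    {"offset": [0,0,0]},
    {"offset": [0,0,0]},
    {"offset": [0,0,0]},
    {"offset": [0,0,0]},
    {"offset": [0,0,0]},
    {"offset": [0,0,0]},
  ],
)

```text
validation failed for argument at $.mo...
```

```bash
python3 - <<'E'
from h import *
lid(); s=get_state(); print(s['t'],s['force'],s['eef_pos'])
E
```

```text
lid deg 71.0 zmax 0.309 2453
5.45 [-12.44322138   5.01722393  26.64373939] [ 0.51737497 -0.38464667  0.26070953]
```

Rows need "turn" as well, so I resend.

Emit:
send_rows(
  motion=[
    {"offset": [0,0,-0.1],"turn": 0},
    {"offset": [0,0,-0.1],"turn": 0},
    {"offset": [0,0,-0.1],"turn": 0},
    {"offset": [0,0,-0.1],"turn": 0},
    {"offset": [0,0,-0.1],"turn": 0},
    {"offset": [0,0,-0.1],"turn": 0},
    {"offset": [0,0,-0.1],"turn": 0},
    {"offset": [0,0,-0.1],"turn": 0},
  ],
)

```text
t: 6.25
eef_pos: [0.5174, -0.3846, 0.2609]
ee_rot: [-3.141, -0.002, -1.261]
force: [-9.9, 2.8, 21.6]
width: 0.0873
```

Emit:
send_rows(
  motion=[
    {"offset": [0,0,0],"turn": 0},
    {"offset": [0,0,0],"turn": 0},
    {"offset": [0,0,0],"turn": 0},
    {"offset": [0,0,0],"turn": 0},
    {"offset": [0,0,0],"turn": 0},
    {"offset": [0,0,0],"turn": 0},
    {"offset": [0,0,0],"turn": 0},
    {"offset": [0,0,0],"turn": 0},
  ],
)

```text
t: 7.05
eef_pos: [0.5174, -0.3846, 0.2609]
ee_rot: [-3.141, -0.002, -1.261]
force: [-10.6, 2.8, 20.8]
width: 0.0876
```

Emit:
send_rows(
  motion=[
    {"offset": [0,0,0],"turn": 0},
    {"offset": [0,0,0],"turn": 0},
    {"offset": [0,0,0],"turn": 0},
    {"offset": [0,0,0],"turn": 0},
    {"offset": [0,0,0],"turn": 0},
    {"offset": [0,0,0],"turn": 0},
    {"offset": [0,0,0],"turn": 0},
    {"offset": [0,0,0],"turn": 0},
  ],
)

```text
t: 7.85
eef_pos: [0.5174, -0.3846, 0.2609]
ee_rot: [-3.141, -0.002, -1.261]
force: [-10.1, 3.7, 20.9]
width: 0.0873
```

```bash
python3 - <<'E'
from h import *
lid(); s=get_state(); print(s['t'],s['force'],s['eef_pos'])
E
```

```text
lid deg 71.0 zmax 0.309 2453
7.9 [-10.61115609   4.08189047  21.36475151] [ 0.51737442 -0.38461527  0.26088793]
```

Held for over 2.4 s. Now the slow release at 15 mm/s.

Emit:
send_rows(
  motion=[
    {"offset": [0,0,-0.15],"turn": 0},
    {"offset": [0,0,-0.3],"turn": 0},
    {"offset": [0,0,-0.45],"turn": 0},
    {"offset": [0,0,-0.6],"turn": 0},
    {"offset": [0,0,-0.75],"turn": 0},
    {"offset": [0,0,-0.9],"turn": 0},
    {"offset": [0,0,-1.05],"turn": 0},
    {"offset": [0,0,-1.2],"turn": 0},
  ],
)

```text
t: 8.7
eef_pos: [0.5176, -0.3844, 0.2698]
ee_rot: [3.141, 0.0, -1.262]
force: [-5.2, -1.6, 4.9]
width: 0.0878
```

Emit:
send_rows(
  motion=[
    {"offset": [0,0,-0.15],"turn": 0},
    {"offset": [0,0,-0.3],"turn": 0},
    {"offset": [0,0,-0.45],"turn": 0},
    {"offset": [0,0,-0.6],"turn": 0},
    {"offset": [0,0,-0.75],"turn": 0},
    {"offset": [0,0,-0.9],"turn": 0},
    {"offset": [0,0,-1.05],"turn": 0},
    {"offset": [0,0,-1.2],"turn": 0},
  ],
)

```text
t: 9.5
eef_pos: [0.5175, -0.3844, 0.282]
ee_rot: [3.141, -0.0, -1.262]
force: [-5.0, -1.3, 7.4]
width: 0.0875
```

Emit:
send_rows(
  motion=[
    {"offset": [0,0,-0.15],"turn": 0},
    {"offset": [0,0,-0.3],"turn": 0},
    {"offset": [0,0,-0.45],"turn": 0},
    {"offset": [0,0,-0.6],"turn": 0},
    {"offset": [0,0,-0.75],"turn": 0},
    {"offset": [0,0,-0.9],"turn": 0},
    {"offset": [0,0,-1.05],"turn": 0},
    {"offset": [0,0,-1.2],"turn": 0},
  ],
)

```text
t: 10.3
eef_pos: [0.5178, -0.3844, 0.2944]
ee_rot: [-3.141, -0.001, -1.262]
force: [-5.0, 0.2, 8.4]
width: 0.0878
```

Emit:
send_rows(
  motion=[
    {"offset": [0,0,-0.15],"turn": 0},
    {"offset": [0,0,-0.3],"turn": 0},
    {"offset": [0,0,-0.45],"turn": 0},
    {"offset": [0,0,-0.6],"turn": 0},
    {"offset": [0,0,-0.75],"turn": 0},
    {"offset": [0,0,-0.9],"turn": 0},
    {"offset": [0,0,-1.05],"turn": 0},
    {"offset": [0,0,-1.2],"turn": 0},
  ],
)

```text
t: 11.1
eef_pos: [0.5187, -0.384, 0.3069]
ee_rot: [-3.139, -0.001, -1.261]
force: [-2.2, 1.6, 9.4]
width: 0.0877
```

```bash
python3 - <<'E'
from h import *
lid(); s=get_state(); print(s['t'],s['force'],s['eef_pos'])
E
```

```text
lid deg 16.0 zmax 0.209 2429
11.15 [-3.30911518  3.14914947 10.99673497] [ 0.51874211 -0.38401213  0.30720302]
```

Contact is kept and the lid is at 16°. I finish the release slower still.

Emit:
send_rows(
  motion=[
    {"offset": [0,0,-0.1],"turn": 0},
    {"offset": [0,0,-0.2],"turn": 0},
    {"offset": [0,0,-0.3],"turn": 0},
    {"offset": [0,0,-0.4],"turn": 0},
    {"offset": [0,0,-0.5],"turn": 0},
    {"offset": [0,0,-0.6],"turn": 0},
    {"offset": [0,0,-0.7],"turn": 0},
    {"offset": [0,0,-0.8],"turn": 0},
  ],
)

```text
t: 11.95
eef_pos: [0.5196, -0.3837, 0.3151]
ee_rot: [-3.137, -0.002, -1.261]
force: [2.3, 4.0, 8.3]
width: 0.0873
```

Emit:
send_rows(
  motion=[
    {"offset": [0,0,-0.1],"turn": 0},
    {"offset": [0,0,-0.2],"turn": 0},
    {"offset": [0,0,-0.3],"turn": 0},
    {"offset": [0,0,-0.4],"turn": 0},
    {"offset": [0,0,-0.5],"turn": 0},
    {"offset": [0,0,-0.6],"turn": 0},
    {"offset": [0,0,-0.7],"turn": 0},
    {"offset": [0,0,-0.8],"turn": 0},
  ],
)

```text
t: 12.75
eef_pos: [0.5175, -0.3841, 0.321]
ee_rot: [3.141, 0.001, -1.262]
force: [-0.9, 0.8, 0.6]
width: 0.0877
```

Emit:
send_rows(
  motion=[
    {"offset": [0,0,-0.1],"turn": 0},
    {"offset": [0,0,-0.2],"turn": 0},
    {"offset": [0,0,-0.3],"turn": 0},
    {"offset": [0,0,-0.4],"turn": 0},
    {"offset": [0,0,-0.5],"turn": 0},
    {"offset": [0,0,-0.6],"turn": 0},
    {"offset": [0,0,-0.7],"turn": 0},
    {"offset": [0,0,-0.8],"turn": 0},
  ],
)

```text
t: 13.55
eef_pos: [0.5177, -0.3843, 0.3298]
ee_rot: [-3.142, -0.0, -1.262]
force: [0.5, -0.6, 0.7]
width: 0.0877
```

Released at z ≈ 0.319. I raise the hand clear and check.

Emit:
send_rows(
  motion=[
    {"offset": [0,0,-2],"turn": 0},
    {"offset": [0,0,-5],"turn": 0},
    {"offset": [0,0,-9],"turn": 0},
    {"offset": [0,0,-10],"turn": 0},
    {"offset": [0,0,-10],"turn": 0},
    {"offset": [0,0,-10],"turn": 0},
    {"offset": [0,0,-10],"turn": 0},
  ],
)

```text
t: 14.25
eef_pos: [0.5175, -0.3841, 0.4282]
ee_rot: [3.14, 0.002, -1.262]
force: [-0.2, -0.4, -1.4]
width: 0.0878
```

```bash
python3 - <<'E'
from h import *
lid(); s=get_state(); print(s['t'],s['force'],s['eef_pos'])
f=np.load('pics/scene.npz'); P=cloud(f); d=np.hypot(P[...,0]-.690,P[...,1]+.238)
m=(d<.06)&(P[...,2]>.1); print('lid z',np.percentile(P[m][:,2],[5,50,95]).round(4))
cv2.imwrite('pics/s3.png',cv2.resize(f['frame'],None,fx=1.5,fy=1.5))
E
```

```text
no open lid 0
14.3 [-0.52999348 -0.23520656 -0.08846075] [ 0.51752791 -0.38413297  0.4281522 ]
lid z [0.1573 0.1589 0.1604]
```

View pics/s3.png

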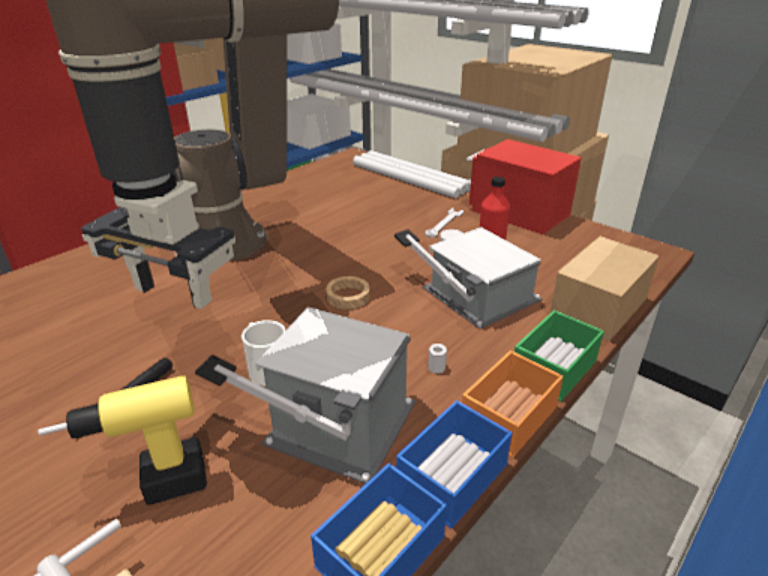

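The lid is shut (top at 0.159, as at the start), the hand is clear, and everything sits at its original pixels.

```bash
python3 -c "
from station import *
print(job_done())"
```

```text
the job is handed in; nothing more can be done
None
```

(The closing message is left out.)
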